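# Knock a stuck brazed block out of its nest from below

### The job

The hot brazed block is stuck flush in the nest of the brazing fixture. Take the C-shaped knockout tool, feel gently from below the fixture for the hidden knockout hole, and push the tool's rod up through it as far as it goes, so that the block is raised and stays standing proud in the nest to cool. Then draw the tool out and stand it on the bench, clear of the fixture; never touch the hot block with the robot, do not force the tool against the fixture, and leave the jar and the pliers alone.

Things in the scene. Friction and masses are not known exactly. Their poses are not given: they have to be found in the camera images.
- nest: Steel brazing fixture bolted down: a bridge 54 mm wide (x), 190 mm long (y), top at z = 116 mm, underside z = 75 mm, on legs at y = 80 to 95 mm either way (flanges 8 mm high, 80 mm wide, out to y = 120 mm). Open below on the -x and +x sides, 160 mm between the legs. Origin on the bench under the pocket's middle, z up. Two nuts stand out 9 mm from the -x face at z = 110 mm. Marked by tool pushes over 25 N.
- nest_under (a point): Middle of the bridge's flat, hard underside, 75 mm up; axes as the nest's. The knockout hole, 10.5 mm along y and 18 mm along x, is on the line x = 0 in a slide clamped anywhere from y = -15 to +15 mm of this point: it is not seen or measured, only felt. Above the hole it is clear up to the block's underside, 10 mm higher.
- part_center (a point): Centre of the stuck brass block, 80 mm along the nest's y, 24 mm along x, 30 mm high, with two copper stubs 10 mm tall on top at y = -22 and +22 mm. Seated, this is 100 mm above the bench and the block's top is 1 mm below the nest's. Spring plungers grip it: it takes 4 to 15 N to push up and stays where it is pushed to. Hot: not for the robot to touch. Bent by over 25 N.
- part: The same block: origin at the centre of its underside, z up.
- hook: C-shaped steel knockout tool, 0.35 kg, stands on its foot. Origin under the foot, below the rod; z up. Foot x = -62 to 28 mm, 46 mm wide (y), 8 mm thick. Riser x = -62 to -50 mm. Top arm x = -62 to 16 mm, z = 118 to 130 mm, 24 mm wide like the riser. Goes onto the fixture from the nest's -x side with x along the nest's x: foot under the bridge, arm over it.
- hook_grip (a point): Centre of the tool's upright black handle on the top arm, straight above the rod: 34 mm along the tool's x, 16 mm thick along y, 42 mm tall (z = 130 to 172 mm); this point is at z = 151 mm above the foot's underside.
- hook_tip (a point): Tip of the tool's upright rod (8 mm thick, end bevelled 1 mm), 32 mm above the foot's underside, 24 mm above the foot's top face. With the rod right through the hole the foot's top meets the bridge's underside and the block is up 14 mm.
- jar: Flux jar, 48 mm across, 65 mm tall, loose; origin at the centre of its underside. Leave alone.
- pliers: Long-nose pliers lying flat, about 180 mm along x, 60 mm along y, 12 mm high, loose. Leave alone.
- switchbox: Two-button switch box, 75 x 110 mm, 67 mm high, fixed; origin at the centre of its underside.
There are look-alikes about, which are no part of the job. Several things look just like the hook: the one meant starts farthest to the robot's right.

How it is judged:
On the way:
1. The tool's rod stands up through the fixture's knockout hole from below and has raised the block by at least 10 mm (z of hook_tip in the frame of nest between 0.092 and 0.103 m and x of hook_tip in the frame of nest between -0.01 and 0.01 m and y of hook_tip in the frame of nest between -0.022 and 0.022 m and z of part_center in the frame of nest above 0.11 m), for 0.1 s.
At the end, for the whole second after the job is handed in: The block stands 10 to 18 mm above its seated height in the nest (within 5 mm of its middle, tilt under 0.15 rad), at rest; the tool stands upright on the bench (tilt under 0.05 rad), at rest and released, its rod over 60 mm from the nest's middle, not touching the fixture (z of part_center in the frame of nest between 0.11 and 0.118 m and horizontal distance between part_center and nest below 0.005 m and angle between part_center's own z axis and vertical below 0.15 rad and height (world z) of hook below 0.004 m and angle between hook's own z axis and vertical below 0.05 rad and horizontal distance between hook_tip and nest above 0.06 m and contact force between hook and nest below 0.2 N and contact force between the fingers and hook below 0.2 N and linear speed of each of hook, part below 0.02 m/s).
It fails at once if The robot touches the hot block (contact force between any of the fingers, the arm and part above 0.5 N).
It fails at once if The tool is pressed on the fixture with more than 25 N (contact force between hook and nest above 25 N).
It fails at once if The tool is pressed on the block with more than 25 N (contact force between hook and part above 25 N).
It fails at once if The jar or the pliers are moved by more than 20 mm (distance of any of jar, pliers from where it was at the start of the episode above 0.02 m).
It also fails if it takes over 72 s, if anything falls off the work surface, if the arm or the gripper's body presses on something with over 40 N, if the wrist force passes 120 N, or if a joint passes its speed limit or range.

### The arm

A 6-joint arm with a two-finger parallel gripper is mounted at the origin on the work surface. World frame = base frame: x ahead of the robot, y to its left, z up, the work surface at z = 0. Lengths are in m, angles in rad, forces in N, time in s.
With the tool pointing down it reaches from about 0.25 to 0.725 m from the base axis. Payload 4 kg.
Tool frame: the origin (TCP) lies midway between the tips of the shut fingers; the grasp point (between the pads) lies bot.tcp_to_grasp behind it (bot.tcp_to_grasp is the distance from the TCP to the grasp point, in m); z points along the fingers, y is the line along which they close (so a half turn about z gives the same grasp; the last joint's range is limited). The gripper opens to 85 mm and grips with 20 to 120 N. Pads are 22 mm wide; open, the fingers measure 114 mm over their backs; the gripper's body (76 mm by 85 mm) begins 54 mm behind the grasp point. The pads swing forward as they close: fully open they stand 13 mm farther back than shut.
Start: joints at [-1.298, 0.241, 0.005, 1.335, 0, 1.571], TCP at [0.135, -0.482, 0.231] pointing down, gripper open.
Joint ranges: [-2.72, 2.72], [-1.05, 1.87], [-1.09, 1.28], [-1.99, 2.15], [-1.42, 1.44], [-3.14, 3.14]. Speed limits (rad/s): [2.79, 2.79, 3.14, 3.14, 3.14, 3.14].

### API

Orientations are given as a unit quaternion [x, y, z, w].
In Python, from workcell import readout, camera, bot gives the robot as it stands. The module is installed in compiled form; this text tells all that it offers.
- The arm moves only by the tool jog_arm, never from a script. Its argument "motion" is a list of rows, each an object of numbers: "x", "y", "z": the shift along the tool's x, y, z in mm; "spin": the turn about the tool's z in degrees; "fingers": the closure, from -1 (fully open) to 1 (shut). A call has 1 to 8 rows; each row is the pose to reach, as a shift and turn from the pose commanded when the call began, along the tool's axes at that moment; what a row does not reach only later rows make up. A row lasts 1/8 s, in which the tool goes at most 62.5 mm and 10.7 degrees, less where a joint would pass 70% of its speed; a pose out of reach is approached as far as the arm can. A call with a gripper value outside its range is refused whole. The fingers move at their own pace and stop on an object; the grip force is fixed at half the most. Time passes only in rows, so rows that repeat a pose let the fingers close. It gives the time, the measured TCP pose, the force, the opening and the grip force at its end, in the units of the state.
- readout.get_obs(): the state, without advancing time (a new reading comes with each control period).
- camera(name): name is "side" or "top" or "wrist"; returns a dict with "pixels" (420x560x3 uint8, red, green, blue), "K" (3x3 intrinsics, pixels), "rvec" (rotation vector, rad) and "tvec" (3), from world to camera coordinates, as OpenCV has them. Camera axes: x right, y down, z forward; pixel columns grow to the right and rows downward; lengths in m; the calibration is good to about 2 mm. The wrist camera is an equidistant fisheye: a pixel r from the principal point sees the ray r / f radians off the axis. A picture is of the moment at which its call begins. There is no depth.
- bot.job_done(): hands the job in; it is judged then, once.
The state is a dict: "clock": time; "joint_pos": joint angles; "joint_vel": joint speeds; "tau": joint torques, N m; "eef_pos": TCP position; "tool_rot": TCP orientation; "ft_force": force on the tool from outside, world axes, zero at the start; "ft_torque": the same for the moment, N m; "grip_width": finger opening in m; "grasp_force": force on a finger pad.
Only numpy, scipy, OpenCV 4.12 (cv2) and the standard library are available. Lean on these libraries where they do the work, as an engineer would, in place of code of your own. Each camera call takes 0.05 s, during which the arm holds its last target. There are 200 camera calls.

## Working session

There is one attempt and no reset: what is moved stays moved. The work goes in short steps, Python scripts to look and compute and a tool call to move; the robot and the scene stay as the last step left them, time stands still between calls to the robot, and variables do not carry over. Pictures are saved under pics/ and viewed, at most 12 in all, crops included, and the job is handed in when it is done.

Besides the shell and the picture viewer there is one more tool, called after ">>>" by a JSON object that holds its "name" and its "arguments". jog_arm: Moves the arm, as the interface text tells. Its arguments: {"type":"object","properties":{"motion":{"type":"array"}},"required":["motion"]}

```bash
mkdir -p pics
cat > h.py <<'E'
import numpy as np, cv2
from workcell import readout, camera, bot
def snap(n,f=None):
    c=camera(n)
    if f: cv2.imwrite('pics/'+f,c['pixels'][:,:,::-1])
    return c
def ray(c,uv):
    R=cv2.Rodrigues(np.array(c['rvec'],float))[0];t=np.array(c['tvec'],float).ravel()
    K=np.array(c['K']);d=np.array([(uv[0]-K[0,2])/K[0,0],(uv[1]-K[1,2])/K[1,1],1.])
    return -R.T@t, R.T@d
def onz(c,uv,z):
    o,d=ray(c,uv); return o+d*(z-o[2])/d[2]
def proj(c,P):
    return cv2.projectPoints(np.array(P,float).reshape(-1,3),np.array(c['rvec'],float),np.array(c['tvec'],float),np.array(c['K'],float),None)[0].reshape(-1,2)
E
python3 - <<'E'
from h import *
for n in('top','side'):
    c=snap(n,n+'0.png');print(n,ray(c,(280,210)),c['K'][0])
    np.savez(n+'0.npz',**c)
o=readout.get_obs();print(o,bot.tcp_to_grasp)
E
```

```text
top (array([0.43123628, 0.01984064, 1.20293297]), array([ 0.10223204, -0.01937665, -0.99457742])) [399.36243641   0.         281.07983591]
side (array([0.38572623, 0.87241937, 0.6851471 ]), array([ 0.1176433 , -0.83584505, -0.53689181])) [381.84290496   0.         269.95716027]
{'clock': 0.1, 'joint_pos': array([-1.29799529e+00,  2.41358519e-01,  3.86058855e-03,  1.33520732e+00,
        3.93308602e-05,  1.57078751e+00]), 'joint_vel': array([-0.00061918, -0.00034166,  0.0026118 , -0.00081535,  0.00025192,
       -0.00122936]), 'tau': array([-4.44698571e-04, -3.73138368e+01,  2.53009897e+01,  1.08646849e-02,
        4.71158728e-05,  3.83740741e-06]), 'eef_pos': array([ 0.1345734 , -0.48095967,  0.23049218]), 'tool_rot': array([ 9.90710815e-01,  1.35982238e-01, -1.10299057e-04, -9.48272925e-04]), 'ft_force': array([-0.11015295,  0.17375881, -0.61494454]), 'ft_torque': array([ 0.00599425, -0.00250061, -0.01044871]), 'grasp_force': 0.0, 'grip_width': 0.08557370669272414} 0.0187
```

View pics/top0.png

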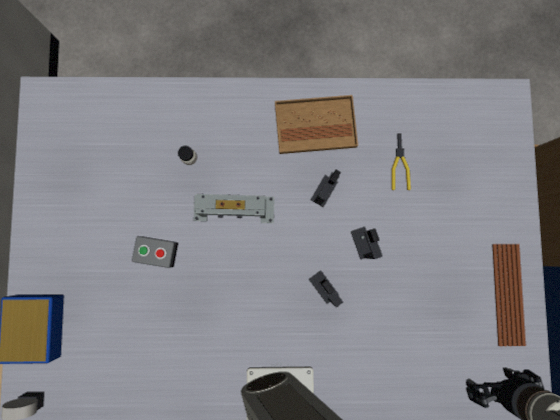

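View pics/side0.png

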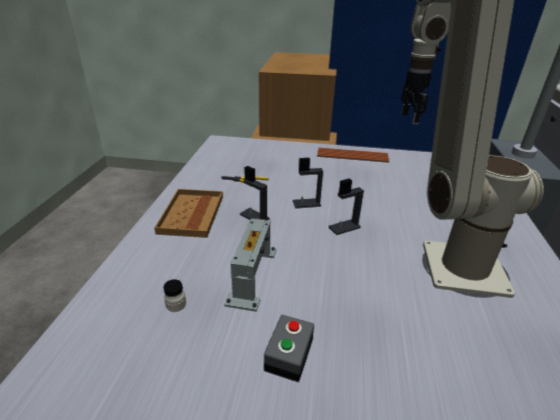

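The top view shows three C-tools, at about (325,188), (367,243) and (325,289). The one farthest right is at (367,243). The nest is at (233,206) and the block at (230,205). I'll enlarge both areas.

Run:
```python
from h import *
t=np.load('top0.npz')['pixels'][:,:,::-1];s=np.load('side0.npz')['pixels'][:,:,::-1]
a=cv2.resize(t[180:235,185:285],(800,440),interpolation=cv2.INTER_CUBIC)
b=cv2.resize(t[220:267,340:390],(400,376)[:2],interpolation=cv2.INTER_CUBIC)
cv2.imwrite('pics/c1.png',a)
c=np.zeros((600,800,3),np.uint8); c[:376,:400]=b
e=cv2.resize(s[150:215,285:330],(360,520),interpolation=cv2.INTER_CUBIC);c[:520,410:770]=e
cv2.imwrite('pics/c2.png',c)
```

```text
(no output)
```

View pics/c1.png

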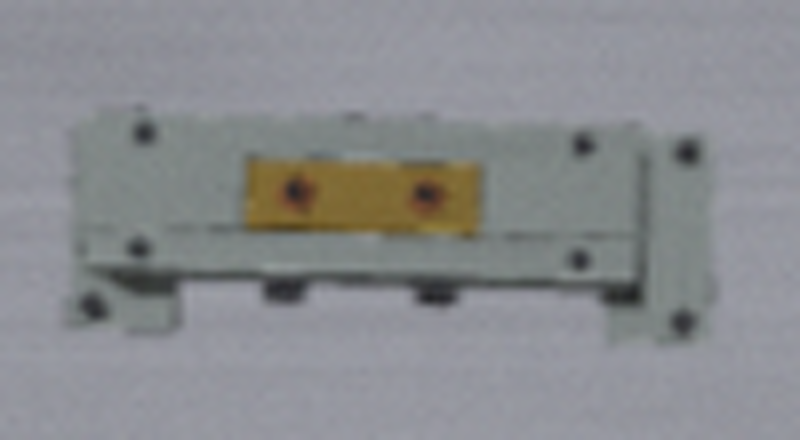

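View pics/c2.png

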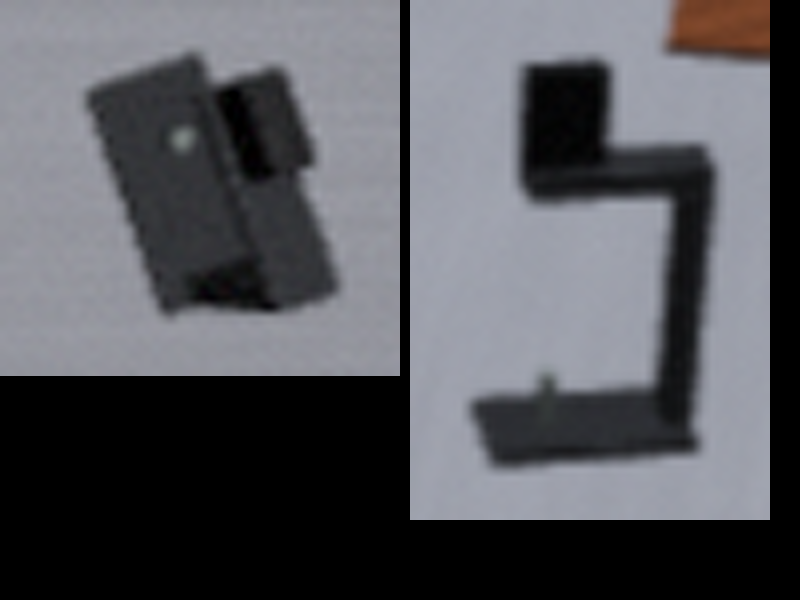

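The nuts stick out at the image bottom, at crop (285,292) and (437,296), so nest −x points along world −x. The block corners run from (248,157) to (478,235). The target tool has its riser at the image bottom, its rod tip at crop (184,140) and its handle top around (277,122).

Run:
```python
from h import *
c=dict(np.load('top0.npz'));s=dict(np.load('side0.npz'))
N=lambda p:(p[0]/8+185-.44,p[1]/8+180-.44); H=lambda p:(p[0]/8+340-.44,p[1]/8+220-.44)
r=lambda v:np.round(v,4)
b=[onz(c,N(p),.115) for p in[(248,157),(482,163),(478,235),(247,228)]];print('block',r(np.mean(b,0)),[r(np.linalg.norm(b[i]-b[(i+1)%4])) for i in range(4)])
d=(b[0]-b[1]+b[3]-b[2]);print('yaw',np.degrees(np.arctan2(-d[0],d[1])))
q=[onz(c,N(p),.116) for p in[(145,132),(583,145),(580,260),(138,248)]];print('bolts',r(np.mean(q,0)))
d=(q[0]-q[1]+q[3]-q[2]);print('yaw',np.degrees(np.arctan2(-d[0],d[1])))
n=[onz(c,N(p),.110) for p in[(285,292),(437,296)]];print('nuts',r(n));
# brass blob
hsv=cv2.cvtColor(c['pixels'],cv2.COLOR_RGB2HSV);m=cv2.inRange(hsv,(12,110,80),(30,255,255));m[:, :200]=0;m[:190]=0;m[220:]=0;m[:,270:]=0
print('rect',cv2.minAreaRect(cv2.findNonZero(m)))
h=[onz(c,H(p),.172) for p in[(240,80),(285,68),(315,162),(268,178)]];print('handle',r(np.mean(h,0)),[r(np.linalg.norm(h[i]-h[(i+1)%4])) for i in range(4)])
d=h[1]-h[2]+h[0]-h[3];print('yaw',np.degrees(np.arctan2(d[1],d[0])))
f=[onz(c,H(p),.008) for p in[(88,93),(195,55),(168,315)]];print('foot',r(f));d=f[0]-f[2];print('yaw',np.degrees(np.arctan2(d[1],d[0])),np.linalg.norm(d))
print('tip',r(onz(c,H((184,140)),.032)), 'side tip',r(onz(s,(285+(547-410)/8-.44,150+380/8-.44),.032)))
# predicted nest in side view
g=np.mean(b,0);print('block in side',proj(s,g),'handle side',proj(s,np.mean(h,0)))
print('jar',onz(c,(187,154),.065))
```

```text
block [0.56   0.1353 0.115 ] [np.float64(0.08), np.float64(0.0248), np.float64(0.0788), np.float64(0.0244)]
yaw -1.7903025950804625
bolts [0.5597 0.1358 0.116 ]
yaw -1.817300633582633
nuts [[0.5274 0.1625 0.11  ]
 [0.5259 0.1105 0.11  ]]
rect ((230.0, 204.0), (8.0, 28.0), 90.0)
handle [ 0.4717 -0.2441  0.172 ] [np.float64(0.0153), np.float64(0.0318), np.float64(0.0163), np.float64(0.0328)]
yaw 15.35021787548705
foot [[ 0.4894 -0.2151  0.008 ]
 [ 0.5035 -0.2558  0.008 ]
 [ 0.4064 -0.2431  0.008 ]]
yaw 18.683878164812025 0.08755817444875097
tip [ 0.4708 -0.2454  0.032 ] side tip [ 0.4697 -0.2388  0.032 ]
block in side [[250.8718819  239.99635671]] handle side [[303.68616143 158.23704627]]
jar [0.71187078 0.26573038 0.065     ]
```

>>> {"name": "jog_arm", "arguments": {"motion": [{"x": 60, "y": -21, "z": 0, "spin": 0, "fingers": -1}, {"x": 120, "y": -42, "z": 0, "fingers": -1}, {"x": 180, "y": -63, "z": 0, "fingers": -1}, {"x": 240, "y": -84, "z": 0, "fingers": -1}, {"x": 300, "y": -105, "z": 0, "spin": -2.4, "fingers": -1}, {"x": 350, "y": -123, "z": 0, "spin": -2.4, "fingers": -1}, {"x": 387, "y": -137, "z": 0, "spin": -2.4, "fingers": -1}, {"x": 387, "y": -137, "z": 0, "spin": -2.4, "fingers": -1}]}}

```text
validation failed for argument at $.mo...
```

```bash
cat >> h.py <<'E'
from scipy.spatial.transform import Rotation as Ro
def st():
    o=readout.get_obs();R=Ro.from_quat(o['tool_rot']).as_matrix()
    print('t',round(o['clock'],2),'p',np.round(o['eef_pos'],4),'yaw',round(np.degrees(np.arctan2(R[1,0],R[0,0])),2),'zax',np.round(R[:,2],4),'F',np.round(o['ft_force'],1),'T',np.round(o['ft_torque'],2),'w',round(o['grip_width'],4),'g',o['grasp_force'])
    return o,R
def go(tx,ty,tz=None):
    o,R=st();p=o['eef_pos'];d=np.array([tx,ty,p[2] if tz is None else tz])-p
    print('tool shift mm',np.round(1000*R.T@d,1))
E
python3 - <<'E'
from h import *
go(.471,-.245,.136)
c=snap('wrist','w1.png');print(c['K'])
E
```

```text
t 0.1 p [ 0.1346 -0.481   0.2305] yaw 15.63 zax [-5.0e-04  1.8e-03 -1.0e+00] F [-0.1  0.2 -0.6] T [ 0.01 -0.   -0.01] w 0.0856 g 0.0
tool shift mm [ 387.6 -136.4   94.8]
[[325.1922621    0.         277.45810647]
 [  0.         325.1922621  209.00236034]
 [  0.           0.           1.        ]]
```

View pics/w1.png

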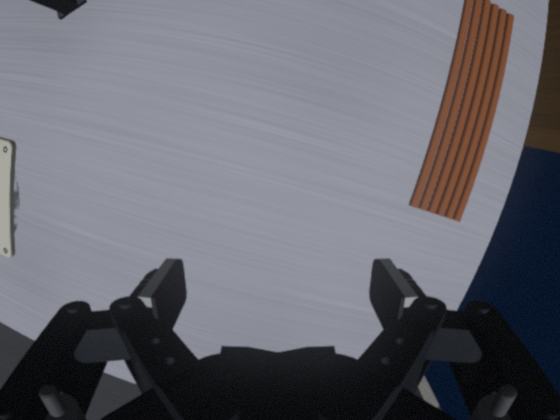

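The move was refused, probably because every row needs all the keys. The picture is therefore from the start pose: fingers at (170,290) and (390,290), bench empty below. I'll resend with full rows.

>>> {"name": "jog_arm", "arguments": {"motion": [{"x": 60, "y": -21, "z": 0, "spin": 0, "fingers": -1}, {"x": 120, "y": -42, "z": 0, "spin": 0, "fingers": -1}, {"x": 180, "y": -63, "z": 0, "spin": 0, "fingers": -1}, {"x": 240, "y": -84, "z": 0, "spin": 0, "fingers": -1}, {"x": 300, "y": -105, "z": 0, "spin": -2.4, "fingers": -1}, {"x": 350, "y": -123, "z": 0, "spin": -2.4, "fingers": -1}, {"x": 387, "y": -137, "z": 0, "spin": -2.4, "fingers": -1}, {"x": 387, "y": -137, "z": 0, "spin": -2.4, "fingers": -1}]}}

```text
clock: 1.15
eef_pos: [0.4723, -0.2433, 0.2305]
tool_rot: [0.987, 0.159, -0.0, -0.0]
ft_force: [0.1, -0.2, -0.4]
grip_width: 0.0853
grasp_force: 0.0
```

Run:
```python
from h import *
go(.471,-.245,.136)
c=snap('wrist','w2.png')
```

```text
t 1.15 p [ 0.4723 -0.2433  0.2305] yaw 18.3 zax [-7.e-04  7.e-04 -1.e+00] F [ 0.1 -0.2 -0.4] T [-0.04  0.06  0.01] w 0.0853 g 0.0
tool shift mm [-1.7  1.3 94.5]
```

View pics/w2.png

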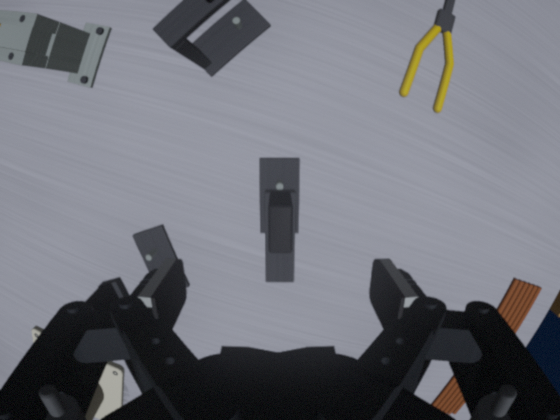

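The handle at (280,222) is centred between the fingers (185 and 372) and aligned with the gripper. Next I descend and grasp.

>>> {"name": "jog_arm", "arguments": {"motion": [{"x": -1.5, "y": 0.5, "z": 30, "spin": 0, "fingers": -1}, {"x": -1.5, "y": 0.5, "z": 60, "spin": 0, "fingers": -1}, {"x": -1.5, "y": 0.5, "z": 85, "spin": 0, "fingers": -1}, {"x": -1.5, "y": 0.5, "z": 94, "spin": 0, "fingers": -1}, {"x": -1.5, "y": 0.5, "z": 94, "spin": 0, "fingers": 1}, {"x": -1.5, "y": 0.5, "z": 94, "spin": 0, "fingers": 1}, {"x": -1.5, "y": 0.5, "z": 94, "spin": 0, "fingers": 1}, {"x": -1.5, "y": 0.5, "z": 94, "spin": 0, "fingers": 1}]}}

```text
clock: 2.2
eef_pos: [0.4697, -0.2463, 0.1382]
tool_rot: [0.988, 0.157, 0.001, 0.0]
ft_force: [-0.9, 1.3, 0.1]
grip_width: 0.0153
grasp_force: 58.5
```

>>> {"name": "jog_arm", "arguments": {"motion": [{"x": 0, "y": 0, "z": 0, "spin": 0, "fingers": 1}, {"x": 0, "y": 0, "z": 0, "spin": 0, "fingers": 1}, {"x": 0, "y": 0, "z": 0, "spin": 0, "fingers": 1}, {"x": 0, "y": 0, "z": 0, "spin": 0, "fingers": 1}]}}

```text
clock: 2.7
eef_pos: [0.4699, -0.2463, 0.1382]
tool_rot: [0.988, 0.157, 0.001, 0.0]
ft_force: [0.1, 2.0, 5.5]
grip_width: 0.0152
grasp_force: 59.6
```

```bash
python3 -c "
from h import *
st()"
```

```text
t 2.7 p [ 0.4699 -0.2463  0.1382] yaw 18.05 zax [ 1.9e-03 -4.0e-04 -1.0e+00] F [0.1 2.  5.5] T [ 0.31 -0.05  0.06] w 0.0152 g 59.575307965278625
```

>>> {"name": "jog_arm", "arguments": {"motion": [{"x": 0, "y": 0, "z": -10, "spin": 0, "fingers": 1}, {"x": 0, "y": 0, "z": -35, "spin": 0, "fingers": 1}, {"x": 0, "y": 0, "z": -70, "spin": 0, "fingers": 1}, {"x": 0, "y": 0, "z": -105, "spin": 0, "fingers": 1}, {"x": 0, "y": 0, "z": -140, "spin": 0, "fingers": 1}, {"x": 0, "y": 0, "z": -170, "spin": 0, "fingers": 1}, {"x": 0, "y": 0, "z": -190, "spin": 0, "fingers": 1}, {"x": 0, "y": 0, "z": -190, "spin": 0, "fingers": 1}]}}

```text
clock: 3.7
eef_pos: [0.4696, -0.2466, 0.3283]
tool_rot: [0.988, 0.157, 0.001, 0.001]
ft_force: [0.2, 0.4, -3.8]
grip_width: 0.015
grasp_force: 58.8
```

>>> {"name": "jog_arm", "arguments": {"motion": [{"x": 5, "y": -18, "z": 0, "spin": 2, "fingers": 1}, {"x": 16, "y": -60, "z": 0, "spin": 5, "fingers": 1}, {"x": 30, "y": -110, "z": 0, "spin": 8, "fingers": 1}, {"x": 44, "y": -165, "z": 0, "spin": 11, "fingers": 1}, {"x": 59, "y": -220, "z": 0, "spin": 14, "fingers": 1}, {"x": 74, "y": -275, "z": 0, "spin": 17, "fingers": 1}, {"x": 88, "y": -325, "z": 0, "spin": 19, "fingers": 1}, {"x": 96, "y": -355, "z": 0, "spin": 19.8, "fingers": 1}]}}

```text
clock: 4.7
eef_pos: [0.4541, 0.0356, 0.3262]
tool_rot: [0.999, 0.023, -0.003, -0.024]
ft_force: [-0.7, -0.4, -4.2]
grip_width: 0.0149
grasp_force: 59.5
```

>>> {"name": "jog_arm", "arguments": {"motion": [{"x": 0, "y": 0, "z": 0, "spin": 0, "fingers": 1}, {"x": 0, "y": 0, "z": 0, "spin": 0, "fingers": 1}]}}

```text
clock: 4.95
eef_pos: [0.4547, 0.0345, 0.3271]
tool_rot: [0.999, 0.022, -0.002, -0.024]
ft_force: [0.2, -0.6, -3.3]
grip_width: 0.0151
grasp_force: 59.4
```

```bash
python3 -c "
from h import *
go(.450,.139,.164)"
```

```text
t 4.95 p [0.4547 0.0345 0.3271] yaw 2.56 zax [-0.0043  0.048  -0.9988] F [ 0.2 -0.6 -3.3] T [-0.11 -0.06 -0.04] w 0.0151 g 59.43492114543915
tool shift mm [  0.4 -96.6 168. ]
```

>>> {"name": "jog_arm", "arguments": {"motion": [{"x": 0, "y": -10, "z": 0, "spin": 2, "fingers": 1}, {"x": 0, "y": -20, "z": 0, "spin": 4.4, "fingers": 1}, {"x": 0, "y": -20, "z": 0, "spin": 4.4, "fingers": 1}]}}

```text
clock: 5.32
eef_pos: [0.4539, 0.0246, 0.3284]
tool_rot: [0.999, 0.003, -0.003, -0.036]
ft_force: [0.5, 0.1, -2.8]
grip_width: 0.0151
grasp_force: 59.5
```

```bash
python3 -c "
from h import *
o,R=st();print(o['joint_pos'],R)
go(.450,.139,.164)"
```

```text
t 5.33 p [0.4539 0.0246 0.3284] yaw 0.38 zax [-0.0064  0.0725 -0.9973] F [ 0.5  0.1 -2.8] T [-0.13 -0.08 -0.01] w 0.0151 g 59.49342727661133
[0.00569869 0.13208124 0.11886072 1.56358394 0.07257432 3.14063588] [[ 0.99996024  0.00620476 -0.0064054 ]
 [ 0.0066528  -0.99734802  0.0724753 ]
 [-0.00593872 -0.07251503 -0.99734964]]
t 5.33 p [0.4539 0.0246 0.3284] yaw 0.38 zax [-0.0064  0.0725 -0.9973] F [ 0.5  0.1 -2.8] T [-0.13 -0.08 -0.01] w 0.0151 g 59.49342727661133
tool shift mm [  -2.1 -102.2  172.3]
```

Joint 6 has hit its limit of 3.14 rad, which tilts the tool. This orientation can't be reached at the nest, so I'll set the tool down here, turn the gripper a half turn and regrasp. First I'll undo the tilt.

>>> {"name": "jog_arm", "arguments": {"motion": [{"x": 0, "y": 0, "z": 0, "spin": -5, "fingers": 1}, {"x": 0, "y": 0, "z": 0, "spin": -10, "fingers": 1}, {"x": 0, "y": 0, "z": 0, "spin": -10, "fingers": 1}]}}

```text
clock: 5.7
eef_pos: [0.4538, 0.0255, 0.3284]
tool_rot: [0.995, 0.091, 0.0, -0.036]
ft_force: [-0.2, -0.2, -3.2]
grip_width: 0.0146
grasp_force: 59.5
```

```bash
python3 -c "
from h import *
go(.450,.02,.1385);print(readout.get_obs()['joint_pos'])"
```

```text
t 5.7 p [0.4538 0.0255 0.3284] yaw 10.4 zax [-0.0065  0.0726 -0.9973] F [-0.2 -0.2 -3.2] T [-0.19 -0.07 -0.01] w 0.0146 g 59.49796199798584
tool shift mm [ -6.   18.5 189. ]
[0.00757193 0.13207814 0.11874007 1.56344316 0.07270441 2.96710869]
```

>>> {"name": "jog_arm", "arguments": {"motion": [{"x": -1, "y": 3, "z": 30, "spin": 0, "fingers": 1}, {"x": -2, "y": 7, "z": 70, "spin": 0, "fingers": 1}, {"x": -4, "y": 11, "z": 110, "spin": 0, "fingers": 1}, {"x": -5, "y": 15, "z": 150, "spin": 0, "fingers": 1}, {"x": -6, "y": 18, "z": 175, "spin": 0, "fingers": 1}, {"x": -6, "y": 18.5, "z": 184, "spin": 0, "fingers": 1}, {"x": -6, "y": 18.5, "z": 186, "spin": 0, "fingers": 1}, {"x": -6, "y": 18.5, "z": 187, "spin": 0, "fingers": 1}]}}

```text
clock: 6.7
eef_pos: [0.4512, 0.02, 0.1416]
tool_rot: [0.995, 0.091, 0.001, -0.036]
ft_force: [-0.1, 0.1, -3.8]
grip_width: 0.0151
grasp_force: 59.5
```

```bash
python3 -c "
from h import *
st()"
```

```text
t 6.7 p [0.4512 0.02   0.1416] yaw 10.47 zax [-0.0042  0.0725 -0.9974] F [-0.1  0.1 -3.8] T [-0.12 -0.09 -0.  ] w 0.0151 g 59.45569396018982
```

>>> {"name": "jog_arm", "arguments": {"motion": [{"x": 0, "y": 0, "z": 1.5, "spin": 0, "fingers": 1}, {"x": 0, "y": 0, "z": 1.5, "spin": 0, "fingers": 1}, {"x": 0, "y": 0, "z": 1.5, "spin": 0, "fingers": -1}, {"x": 0, "y": 0, "z": 1.5, "spin": 0, "fingers": -1}, {"x": 0, "y": 0, "z": 1.5, "spin": 0, "fingers": -1}, {"x": 0, "y": 0, "z": 1.5, "spin": 0, "fingers": -1}, {"x": 0, "y": 3, "z": -40, "spin": 0, "fingers": -1}, {"x": 0, "y": 6, "z": -95, "spin": 0, "fingers": -1}]}}

```text
clock: 7.7
eef_pos: [0.4506, 0.0071, 0.2346]
tool_rot: [0.995, 0.091, -0.002, -0.037]
ft_force: [-0.1, -0.8, 0.5]
grip_width: 0.0855
grasp_force: 0.0
```

>>> {"name": "jog_arm", "arguments": {"motion": [{"x": 0, "y": 0, "z": 0, "spin": -10, "fingers": -1}, {"x": 0, "y": 0, "z": 0, "spin": -20, "fingers": -1}, {"x": 0, "y": 0, "z": 0, "spin": -30, "fingers": -1}, {"x": 0, "y": 0, "z": 0, "spin": -40, "fingers": -1}, {"x": 0, "y": 0, "z": 0, "spin": -50, "fingers": -1}, {"x": 0, "y": 0, "z": 0, "spin": -60, "fingers": -1}, {"x": 0, "y": 0, "z": 0, "spin": -70, "fingers": -1}, {"x": 0, "y": 0, "z": 0, "spin": -80, "fingers": -1}]}}

```text
clock: 8.7
eef_pos: [0.4517, 0.0071, 0.2347]
tool_rot: [0.702, 0.712, 0.023, -0.028]
ft_force: [-0.5, 0.1, -0.2]
grip_width: 0.0853
grasp_force: 0.0
```

>>> {"name": "jog_arm", "arguments": {"motion": [{"x": 0, "y": 0, "z": 0, "spin": -10, "fingers": -1}, {"x": 0, "y": 0, "z": 0, "spin": -20, "fingers": -1}, {"x": 0, "y": 0, "z": 0, "spin": -30, "fingers": -1}, {"x": 0, "y": 0, "z": 0, "spin": -40, "fingers": -1}, {"x": 0, "y": 0, "z": 0, "spin": -50, "fingers": -1}, {"x": 0, "y": 0, "z": 0, "spin": -60, "fingers": -1}, {"x": 0, "y": 0, "z": 0, "spin": -70, "fingers": -1}, {"x": 0, "y": 0, "z": 0, "spin": -80, "fingers": -1}]}}

```text
clock: 9.7
eef_pos: [0.4517, 0.0071, 0.2347]
tool_rot: [0.08, 0.996, 0.036, -0.006]
ft_force: [0.7, -0.8, 0.2]
grip_width: 0.0851
grasp_force: 0.0
```

>>> {"name": "jog_arm", "arguments": {"motion": [{"x": 0, "y": 0, "z": 0, "spin": -10, "fingers": -1}, {"x": 0, "y": 0, "z": 0, "spin": -20, "fingers": -1}, {"x": 0, "y": 0, "z": 0, "spin": -30, "fingers": -1}, {"x": 0, "y": 0, "z": 0, "spin": -40, "fingers": -1}, {"x": 0, "y": 0, "z": 0, "spin": -50, "fingers": -1}, {"x": 0, "y": 0, "z": 0, "spin": -60, "fingers": -1}, {"x": 0, "y": 0, "z": 0, "spin": -70, "fingers": -1}, {"x": 0, "y": 0, "z": 0, "spin": -80, "fingers": -1}]}}

```text
clock: 10.7
eef_pos: [0.4517, 0.0071, 0.2347]
tool_rot: [-0.579, 0.815, 0.032, 0.018]
ft_force: [0.3, 0.1, -0.0]
grip_width: 0.0854
grasp_force: 0.0
```

>>> {"name": "jog_arm", "arguments": {"motion": [{"x": 0, "y": 0, "z": 0, "spin": -10, "fingers": -1}, {"x": 0, "y": 0, "z": 0, "spin": -20, "fingers": -1}, {"x": 0, "y": 0, "z": 0, "spin": -30, "fingers": -1}, {"x": 0, "y": 0, "z": 0, "spin": -40, "fingers": -1}, {"x": 0, "y": 0, "z": 0, "spin": -50, "fingers": -1}, {"x": 0, "y": 0, "z": 0, "spin": -60, "fingers": -1}, {"x": 0, "y": 0, "z": 0, "spin": -70, "fingers": -1}, {"x": 0, "y": 0, "z": 0, "spin": -80, "fingers": -1}]}}

```text
clock: 11.7
eef_pos: [0.4517, 0.0071, 0.2347]
tool_rot: [0.967, -0.252, -0.012, -0.034]
ft_force: [0.3, -0.7, -0.2]
grip_width: 0.0849
grasp_force: 0.0
```

```bash
python3 -c "
from h import *
o,R=st();print(np.degrees(o['joint_pos']),np.degrees(np.arctan2(R[1,0],R[0,0])))"
```

```text
t 11.7 p [0.4517 0.0071 0.2347] yaw -29.11 zax [-0.0068  0.0725 -0.9973] F [ 0.3 -0.7 -0.2] T [-0.07 -0.01  0.03] w 0.0849 g 0.0
[  -1.88314774    8.61424256   -5.79264241   76.11997455    4.14089994
 -152.71866456] -29.112486871647707
```

>>> {"name": "jog_arm", "arguments": {"motion": [{"x": 0, "y": 0, "z": 0, "spin": -10, "fingers": -1}, {"x": 0, "y": 0, "z": 0, "spin": -20, "fingers": -1}, {"x": 0, "y": 0, "z": 0, "spin": -27, "fingers": -1}, {"x": 0, "y": 0, "z": 0, "spin": -30, "fingers": -1}, {"x": 0, "y": 0, "z": 0, "spin": -33, "fingers": -1}, {"x": 0, "y": 0, "z": 0, "spin": -33, "fingers": -1}]}}

```text
clock: 12.45
eef_pos: [0.4509, 0.0321, 0.2348]
tool_rot: [0.999, 0.017, -0.002, -0.027]
ft_force: [0.2, 0.0, 0.8]
grip_width: 0.0853
grasp_force: 0.0
```

```bash
python3 -c "
from h import *
o,R=st();print(np.degrees(o['joint_pos']),np.degrees(np.arctan2(R[1,0],R[0,0])))"
```

```text
t 12.45 p [0.4509 0.0321 0.2348] yaw 1.91 zax [-0.0042  0.0537 -0.9986] F [0.2 0.  0.8] T [-0.06  0.02 -0.03] w 0.0853 g 0.0
[   2.00324436    8.34236069   -6.04946327   75.73939485    3.08188655
 -179.90371259] 1.9070959328902077
```

>>> {"name": "jog_arm", "arguments": {"motion": [{"x": 0, "y": 0, "z": 0, "spin": -6, "fingers": -1}, {"x": 0, "y": 0, "z": 0, "spin": -12, "fingers": -1}, {"x": 0, "y": 0, "z": 0, "spin": -16, "fingers": -1}, {"x": 0, "y": 0, "z": 0, "spin": -16, "fingers": -1}]}}

```text
clock: 12.95
eef_pos: [0.4343, 0.1025, 0.2348]
tool_rot: [0.993, 0.115, 0.005, -0.001]
ft_force: [0.2, -0.4, -0.6]
grip_width: 0.0852
grasp_force: 0.0
```

```bash
python3 -c "
from h import *
o,R=st();print(np.degrees(o['joint_pos']),np.degrees(np.arctan2(R[1,0],R[0,0])))"
```

```text
t 12.95 p [0.4343 0.1025 0.2348] yaw 13.17 zax [ 0.01    0.0031 -0.9999] F [ 0.2 -0.4 -0.6] T [-0.03 -0.03  0.02] w 0.0852 g 0.0
[ 1.32501662e+01  7.11735688e+00 -7.42848434e+00  7.48590161e+01
  3.94499325e-02 -1.79920937e+02] 13.171099415986946
```

>>> {"name": "jog_arm", "arguments": {"motion": [{"x": 0, "y": 10, "z": 0, "spin": 10, "fingers": -1}, {"x": 0, "y": 20, "z": 0, "spin": 20, "fingers": -1}, {"x": 0, "y": 30, "z": 0, "spin": 30, "fingers": -1}, {"x": 0, "y": 40, "z": 0, "spin": 40, "fingers": -1}, {"x": 0, "y": 50, "z": 0, "spin": 50, "fingers": -1}, {"x": 0, "y": 60, "z": 0, "spin": 60, "fingers": -1}, {"x": 0, "y": 74, "z": 0, "spin": 70, "fingers": -1}, {"x": 0, "y": 74, "z": 0, "spin": 80, "fingers": -1}]}}

```text
clock: 13.95
eef_pos: [0.4517, 0.0278, 0.2346]
tool_rot: [0.832, -0.555, 0.003, -0.004]
ft_force: [0.6, 0.3, 0.1]
grip_width: 0.0856
grasp_force: 0.0
```

>>> {"name": "jog_arm", "arguments": {"motion": [{"x": 0, "y": 0, "z": 0, "spin": 10, "fingers": -1}, {"x": 0, "y": 0, "z": 0, "spin": 20, "fingers": -1}, {"x": 0, "y": 0, "z": 0, "spin": 30, "fingers": -1}, {"x": 0, "y": 0, "z": 0, "spin": 40, "fingers": -1}, {"x": 0, "y": 0, "z": 0, "spin": 50, "fingers": -1}, {"x": 0, "y": 0, "z": 0, "spin": 60, "fingers": -1}, {"x": 0, "y": 0, "z": 0, "spin": 70, "fingers": -1}, {"x": 0, "y": 0, "z": 0, "spin": 80, "fingers": -1}]}}

```text
clock: 14.95
eef_pos: [0.4515, 0.0285, 0.2346]
tool_rot: [-0.281, 0.96, -0.0, 0.005]
ft_force: [0.6, 0.7, 0.6]
grip_width: 0.0857
grasp_force: 0.0
```

>>> {"name": "jog_arm", "arguments": {"motion": [{"x": 0, "y": 0, "z": 0, "spin": 10, "fingers": -1}, {"x": 0, "y": 0, "z": 0, "spin": 20, "fingers": -1}, {"x": 0, "y": 0, "z": 0, "spin": 22.8, "fingers": -1}, {"x": 0, "y": 0, "z": 0, "spin": 22.8, "fingers": -1}]}}

```text
clock: 15.45
eef_pos: [0.4515, 0.0287, 0.2347]
tool_rot: [-0.089, 0.996, 0.001, 0.005]
ft_force: [-0.7, 1.0, 0.3]
grip_width: 0.0853
grasp_force: 0.0
```

```bash
python3 -c "
from h import *
go(.451,.03)
print(readout.get_obs()['joint_pos'])
snap('wrist','w3.png')"
```

```text
t 15.45 p [0.4515 0.0287 0.2347] yaw -169.8 zax [ 0.01    0.0028 -0.9999] F [-0.7  1.   0.3] T [-0.02  0.   -0.01] w 0.0853 g 0.0
tool shift mm [ 0.3  1.4 -0. ]
[ 0.06193167  0.13685411 -0.11516098  1.30858978  0.00220871 -0.11600252]
```

View pics/w3.png

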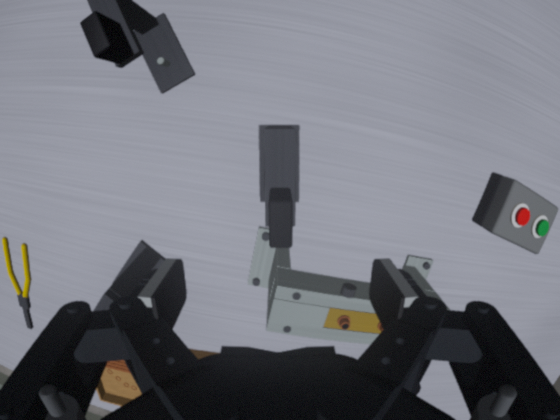

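The tool stands upright, with the handle top at (280,218) centred between the fingers and aligned. I'll compute its exact offset from the wrist calibration.

Run:
```python
from h import *
c=snap('wrist');K=c['K'];R=cv2.Rodrigues(np.array(c['rvec'],float))[0];t=np.array(c['tvec']).ravel()
for uv in[(280,218),(280,188),(280,247)]:
    a=np.array([uv[0]-K[0,2],uv[1]-K[1,2]]);r=np.hypot(*a);th=r/K[0,0]
    d=R.T@np.array([*(a/r*np.sin(th)),np.cos(th)]);o=-R.T@t;P=o+d*(.172-o[2])/d[2];print(np.round(P,4))
go(*(P[:2]*0+[.451,.03]),.1385)
```

```text
[0.4472 0.029  0.172 ]
[0.4273 0.0254 0.172 ]
[0.4676 0.0327 0.172 ]
t 15.55 p [0.4515 0.0288 0.2347] yaw -169.77 zax [ 0.0099  0.0028 -0.9999] F [ 0.7 -0.  -0.6] T [-0.03  0.07  0.01] w 0.0854 g 0.0
tool shift mm [ 1.3  1.1 96.1]
```

>>> {"name": "jog_arm", "arguments": {"motion": [{"x": 3, "y": 0, "z": 40, "spin": 0, "fingers": -1}, {"x": 3, "y": 0, "z": 80, "spin": 0, "fingers": -1}, {"x": 3, "y": 0, "z": 96, "spin": 0, "fingers": -1}, {"x": 3, "y": 0, "z": 96, "spin": 0, "fingers": 1}, {"x": 3, "y": 0, "z": 96, "spin": 0, "fingers": 1}, {"x": 3, "y": 0, "z": 96, "spin": 0, "fingers": 1}, {"x": 3, "y": 0, "z": 96, "spin": 0, "fingers": 1}, {"x": 3, "y": 0, "z": 96, "spin": 0, "fingers": 1}]}}

```text
clock: 16.55
eef_pos: [0.4504, 0.0294, 0.1396]
tool_rot: [-0.089, 0.996, 0.001, 0.006]
ft_force: [-0.4, 1.1, 3.3]
grip_width: 0.0154
grasp_force: 59.2
```

>>> {"name": "jog_arm", "arguments": {"motion": [{"x": 0, "y": 0, "z": 0, "spin": 0, "fingers": 1}, {"x": 0, "y": 0, "z": 0, "spin": 0, "fingers": 1}]}}

```text
clock: 16.8
eef_pos: [0.4504, 0.0294, 0.1396]
tool_rot: [-0.089, 0.996, 0.001, 0.006]
ft_force: [0.8, 1.5, 5.6]
grip_width: 0.0152
grasp_force: 59.4
```

Run:
```python
from h import *
o,R=st()
for n in('top','side'):
    c=snap(n,n+'1.png');np.savez(n+'1.npz',**c)
c=cv2.imread('pics/side1.png')[150:290,200:340];cv2.imwrite('pics/c3.png',cv2.resize(c,(560,560),interpolation=cv2.INTER_CUBIC))
```

```text
t 16.8 p [0.4504 0.0294 0.1396] yaw -169.74 zax [ 0.0125  0.0036 -0.9999] F [0.8 1.5 5.6] T [ 0.3  -0.07  0.  ] w 0.0152 g 59.43635702133179
```

View pics/c3.png

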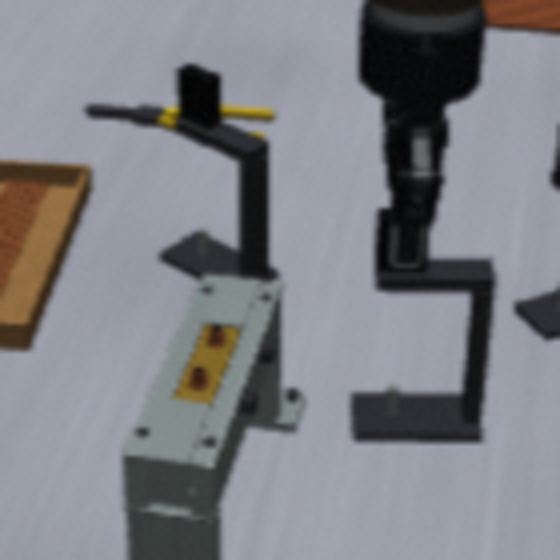

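The tool is upright, with its handle centred in the fingers (crop 403,240) and the rod tip at crop (393,388). Next I lift it, turn it to the nest's yaw and go to the pre-insert pose.

>>> {"name": "jog_arm", "arguments": {"motion": [{"x": 0, "y": 0, "z": -10, "spin": 0, "fingers": 1}, {"x": 0, "y": 0, "z": -24, "spin": 3, "fingers": 1}, {"x": -4, "y": 22, "z": -26, "spin": 6, "fingers": 1}, {"x": -9, "y": 50, "z": -26, "spin": 9, "fingers": 1}, {"x": -14, "y": 78, "z": -26, "spin": 12.1, "fingers": 1}, {"x": -18, "y": 100, "z": -26, "spin": 12.1, "fingers": 1}, {"x": -19.5, "y": 108, "z": -26, "spin": 12.1, "fingers": 1}, {"x": -19.5, "y": 108, "z": -26, "spin": 12.1, "fingers": 1}]}}

```text
clock: 17.9
eef_pos: [0.4486, 0.1385, 0.1646]
tool_rot: [0.016, 1.0, 0.001, 0.004]
ft_force: [0.4, -0.8, -3.4]
grip_width: 0.0152
grasp_force: 58.9
```

Run:
```python
from h import *
c=dict(np.load('side1.npz'));print('tip',onz(c,(298.2-.4,247-.4),.032), 'predicted TCP axis px',proj(c,[.4504,.0294,.032]))
d=np.array([.9995,-.0314]);n=np.array([.560,.1355])
go(*(n-d*.001),.1656)
print(readout.get_obs()['joint_pos'])
```

```text
tip [0.4510735  0.03276938 0.032     ] predicted TCP axis px [[298.18217571 245.89334181]]
t 17.9 p [0.4486 0.1385 0.1646] yaw 178.19 zax [ 0.0087  0.0018 -1.    ] F [ 0.4 -0.8 -3.4] T [-0.03 -0.05  0.05] w 0.0152 g 58.85525822639465
tool shift mm [-1.104e+02  5.000e-01 -1.000e-01]
[ 3.00017592e-01  2.15825157e-01 -2.06462254e-01  1.13966251e+00
 -8.08940562e-04  3.31513304e-01]
```

>>> {"name": "jog_arm", "arguments": {"motion": [{"x": -15, "y": 0, "z": 0, "spin": 0, "fingers": 1}, {"x": -35, "y": 0, "z": 0, "spin": 0, "fingers": 1}, {"x": -55, "y": 0, "z": 0, "spin": 0, "fingers": 1}, {"x": -75, "y": 0, "z": 0, "spin": 0, "fingers": 1}, {"x": -95, "y": 0, "z": 0, "spin": 0, "fingers": 1}, {"x": -106, "y": 0.5, "z": 0, "spin": 0, "fingers": 1}, {"x": -110, "y": 0.5, "z": 0, "spin": 0, "fingers": 1}, {"x": -110, "y": 0.5, "z": 0, "spin": 0, "fingers": 1}]}}

```text
clock: 18.9
eef_pos: [0.5589, 0.1354, 0.1658]
tool_rot: [0.016, 1.0, 0.001, 0.005]
ft_force: [-0.7, 0.2, -3.4]
grip_width: 0.015
grasp_force: 58.9
```

Run:
```python
from h import *
st()
c=snap('side','side2.png');cv2.imwrite('pics/c4.png',cv2.resize(cv2.imread('pics/side2.png')[150:310,190:310],(600,600*160//120)[:1]+(600,),interpolation=cv2.INTER_CUBIC))
```

```text
t 18.9 p [0.5589 0.1354 0.1658] yaw 178.13 zax [ 0.0092  0.0028 -1.    ] F [-0.7  0.2 -3.4] T [ 0.02 -0.09 -0.  ] w 0.015 g 58.93299758434296
```

View pics/c4.png

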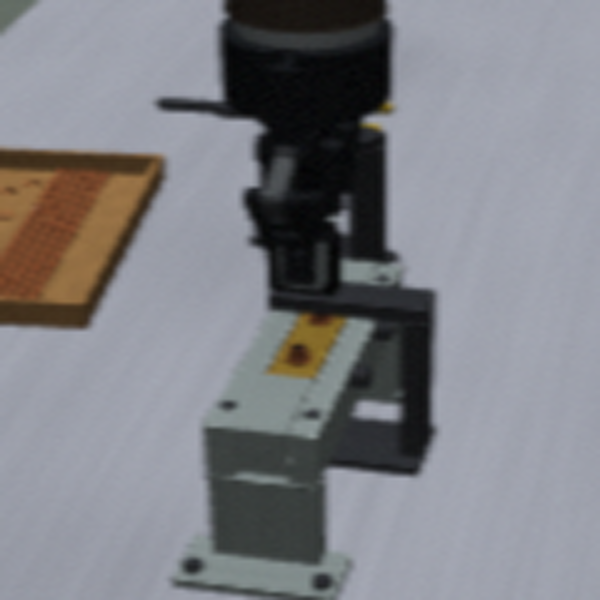

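The tool is in place: foot under the bridge, arm over it. Next I feel upward.

>>> {"name": "jog_arm", "arguments": {"motion": [{"x": 0, "y": 0, "z": -8, "spin": 0, "fingers": 1}, {"x": 0, "y": 0, "z": -13, "spin": 0, "fingers": 1}, {"x": 0, "y": 0, "z": -14.5, "spin": 0, "fingers": 1}, {"x": 0, "y": 0, "z": -15.5, "spin": 0, "fingers": 1}, {"x": 0, "y": 0, "z": -16.5, "spin": 0, "fingers": 1}, {"x": 0, "y": 0, "z": -17, "spin": 0, "fingers": 1}]}}

```text
clock: 19.7
eef_pos: [0.5587, 0.1356, 0.1827]
tool_rot: [0.016, 1.0, 0.002, 0.005]
ft_force: [0.1, -0.3, -5.3]
grip_width: 0.0154
grasp_force: 58.7
```

>>> {"name": "jog_arm", "arguments": {"motion": [{"x": 0, "y": 0, "z": -0.3, "spin": 0, "fingers": 1}, {"x": 0, "y": 0, "z": -0.6, "spin": 0, "fingers": 1}]}}

```text
clock: 19.95
eef_pos: [0.5586, 0.1356, 0.1828]
tool_rot: [0.016, 1.0, 0.001, 0.004]
ft_force: [1.7, 0.4, -8.5]
grip_width: 0.0148
grasp_force: 58.5
```

>>> {"name": "jog_arm", "arguments": {"motion": [{"x": 0, "y": 0.7, "z": 0, "spin": 0, "fingers": 1}, {"x": 0, "y": 1.5, "z": 0, "spin": 0, "fingers": 1}, {"x": 0, "y": 1.5, "z": 0, "spin": 0, "fingers": 1}]}}

```text
clock: 20.32
eef_pos: [0.5586, 0.1364, 0.1829]
tool_rot: [0.016, 1.0, 0.001, 0.004]
ft_force: [0.7, -2.0, -10.5]
grip_width: 0.0151
grasp_force: 58.5
```

>>> {"name": "jog_arm", "arguments": {"motion": [{"x": 0, "y": 0.7, "z": 0, "spin": 0, "fingers": 1}, {"x": 0, "y": 1.5, "z": 0, "spin": 0, "fingers": 1}, {"x": 0, "y": 1.5, "z": 0, "spin": 0, "fingers": 1}]}}

```text
clock: 20.7
eef_pos: [0.5598, 0.1399, 0.1851]
tool_rot: [0.016, 1.0, 0.003, 0.006]
ft_force: [0.8, 0.6, -3.2]
grip_width: 0.015
grasp_force: 59.7
```

>>> {"name": "jog_arm", "arguments": {"motion": [{"x": 0, "y": 0.7, "z": 0, "spin": 0, "fingers": 1}, {"x": 0, "y": 1.5, "z": 0, "spin": 0, "fingers": 1}, {"x": 0, "y": 1.5, "z": 0, "spin": 0, "fingers": 1}]}}

```text
clock: 21.08
eef_pos: [0.5592, 0.1405, 0.1841]
tool_rot: [0.016, 1.0, 0.002, 0.005]
ft_force: [0.3, 0.1, -3.3]
grip_width: 0.0152
grasp_force: 59.7
```

>>> {"name": "jog_arm", "arguments": {"motion": [{"x": 0, "y": 0.7, "z": 0, "spin": 0, "fingers": 1}, {"x": 0, "y": 1.5, "z": 0, "spin": 0, "fingers": 1}, {"x": 0, "y": 1.5, "z": 0, "spin": 0, "fingers": 1}]}}

```text
clock: 21.45
eef_pos: [0.5591, 0.1417, 0.1836]
tool_rot: [0.016, 1.0, 0.002, 0.005]
ft_force: [1.2, -0.4, -3.9]
grip_width: 0.0153
grasp_force: 59.7
```

The rod dropped in: the force fell to just the tool's weight and z rose. I'll centre it at about y = 0.140 and push up gently.

>>> {"name": "jog_arm", "arguments": {"motion": [{"x": 0, "y": -1, "z": 0, "spin": 0, "fingers": 1}, {"x": 0, "y": -1.3, "z": -1, "spin": 0, "fingers": 1}, {"x": 0, "y": -1.3, "z": -2, "spin": 0, "fingers": 1}, {"x": 0, "y": -1.3, "z": -2.5, "spin": 0, "fingers": 1}]}}

```text
clock: 21.95
eef_pos: [0.5591, 0.1404, 0.1863]
tool_rot: [0.016, 1.0, 0.002, 0.005]
ft_force: [-0.4, 0.9, -3.1]
grip_width: 0.0152
grasp_force: 59.7
```

>>> {"name": "jog_arm", "arguments": {"motion": [{"x": 0, "y": 0, "z": -1.5, "spin": 0, "fingers": 1}, {"x": 0, "y": 0, "z": -3, "spin": 0, "fingers": 1}, {"x": 0, "y": 0, "z": -4.5, "spin": 0, "fingers": 1}, {"x": 0, "y": 0, "z": -5.5, "spin": 0, "fingers": 1}]}}

```text
clock: 22.45
eef_pos: [0.559, 0.1403, 0.1918]
tool_rot: [0.016, 1.0, 0.002, 0.005]
ft_force: [-0.0, -0.7, -3.5]
grip_width: 0.0148
grasp_force: 59.7
```

>>> {"name": "jog_arm", "arguments": {"motion": [{"x": 0, "y": 0, "z": -0.7, "spin": 0, "fingers": 1}, {"x": 0, "y": 0, "z": -1.4, "spin": 0, "fingers": 1}, {"x": 0, "y": 0, "z": -2, "spin": 0, "fingers": 1}, {"x": 0, "y": 0, "z": -2, "spin": 0, "fingers": 1}]}}

```text
clock: 22.95
eef_pos: [0.5587, 0.1403, 0.1929]
tool_rot: [0.016, 1.0, 0.001, 0.004]
ft_force: [0.7, 0.7, -9.2]
grip_width: 0.015
grasp_force: 58.9
```

>>> {"name": "jog_arm", "arguments": {"motion": [{"x": 0, "y": 0, "z": -0.7, "spin": 0, "fingers": 1}, {"x": 0, "y": 0, "z": -1.4, "spin": 0, "fingers": 1}, {"x": 0, "y": 0, "z": -2.1, "spin": 0, "fingers": 1}, {"x": 0, "y": 0, "z": -2.8, "spin": 0, "fingers": 1}]}}

```text
clock: 23.45
eef_pos: [0.5588, 0.1404, 0.1964]
tool_rot: [0.016, 1.0, 0.002, 0.005]
ft_force: [0.9, 0.9, -8.8]
grip_width: 0.0154
grasp_force: 58.8
```

>>> {"name": "jog_arm", "arguments": {"motion": [{"x": 0, "y": 0, "z": -0.7, "spin": 0, "fingers": 1}, {"x": 0, "y": 0, "z": -1.4, "spin": 0, "fingers": 1}, {"x": 0, "y": 0, "z": -2.1, "spin": 0, "fingers": 1}, {"x": 0, "y": 0, "z": -2.8, "spin": 0, "fingers": 1}]}}

```text
clock: 23.95
eef_pos: [0.5588, 0.1405, 0.1993]
tool_rot: [0.016, 1.0, 0.002, 0.005]
ft_force: [1.4, 1.8, -10.8]
grip_width: 0.015
grasp_force: 58.8
```

>>> {"name": "jog_arm", "arguments": {"motion": [{"x": 0, "y": 0, "z": -0.7, "spin": 0, "fingers": 1}, {"x": 0, "y": 0, "z": -1.4, "spin": 0, "fingers": 1}, {"x": 0, "y": 0, "z": -2.1, "spin": 0, "fingers": 1}, {"x": 0, "y": 0, "z": -2.8, "spin": 0, "fingers": 1}, {"x": 0, "y": 0, "z": -3.5, "spin": 0, "fingers": 1}, {"x": 0, "y": 0, "z": -4.2, "spin": 0, "fingers": 1}, {"x": 0, "y": 0, "z": -5, "spin": 0, "fingers": 1}]}}

```text
clock: 24.82
eef_pos: [0.5588, 0.1404, 0.2043]
tool_rot: [0.016, 1.0, 0.002, 0.005]
ft_force: [1.3, 2.9, -11.2]
grip_width: 0.0154
grasp_force: 58.8
```

>>> {"name": "jog_arm", "arguments": {"motion": [{"x": 0, "y": 0, "z": -0.5, "spin": 0, "fingers": 1}, {"x": 0, "y": 0, "z": -1, "spin": 0, "fingers": 1}, {"x": 0, "y": 0, "z": -1.3, "spin": 0, "fingers": 1}, {"x": 0, "y": 0, "z": -1.3, "spin": 0, "fingers": 1}]}}

```text
clock: 25.32
eef_pos: [0.5588, 0.1403, 0.2057]
tool_rot: [0.016, 1.0, 0.002, 0.005]
ft_force: [0.8, 2.4, -9.5]
grip_width: 0.0151
grasp_force: 58.9
```

>>> {"name": "jog_arm", "arguments": {"motion": [{"x": 0, "y": 0, "z": -0.4, "spin": 0, "fingers": 1}, {"x": 0, "y": 0, "z": -0.8, "spin": 0, "fingers": 1}, {"x": 0, "y": 0, "z": -0.8, "spin": 0, "fingers": 1}]}}

```text
clock: 25.7
eef_pos: [0.5588, 0.1403, 0.2064]
tool_rot: [0.016, 1.0, 0.002, 0.005]
ft_force: [1.1, 2.3, -8.6]
grip_width: 0.0154
grasp_force: 58.9
```

>>> {"name": "jog_arm", "arguments": {"motion": [{"x": 0, "y": 0, "z": -0.3, "spin": 0, "fingers": 1}, {"x": 0, "y": 0, "z": -0.5, "spin": 0, "fingers": 1}, {"x": 0, "y": 0, "z": -0.5, "spin": 0, "fingers": 1}]}}

```text
clock: 26.08
eef_pos: [0.5587, 0.1402, 0.2065]
tool_rot: [0.016, 1.0, 0.001, 0.005]
ft_force: [1.7, 3.1, -12.9]
grip_width: 0.0153
grasp_force: 58.7
```

The foot has met the underside, so the block is up about 14 mm. Next I draw the tool down and out.

>>> {"name": "jog_arm", "arguments": {"motion": [{"x": 0, "y": 0, "z": 2, "spin": 0, "fingers": 1}, {"x": 0, "y": 0, "z": 7, "spin": 0, "fingers": 1}, {"x": 0, "y": 0, "z": 14, "spin": 0, "fingers": 1}, {"x": 0, "y": 0, "z": 21, "spin": 0, "fingers": 1}, {"x": 0, "y": 0, "z": 28, "spin": 0, "fingers": 1}, {"x": 0, "y": 0, "z": 33, "spin": 0, "fingers": 1}, {"x": 0, "y": 0, "z": 34, "spin": 0, "fingers": 1}, {"x": 0, "y": 0, "z": 34, "spin": 0, "fingers": 1}]}}

```text
clock: 27.08
eef_pos: [0.5592, 0.1404, 0.1729]
tool_rot: [0.016, 1.0, 0.002, 0.005]
ft_force: [0.5, -0.0, -3.0]
grip_width: 0.0155
grasp_force: 59.9
```

Run:
```python
from h import *
st()
c=snap('side','side3.png');cv2.imwrite('pics/c5.png',cv2.resize(cv2.imread('pics/side3.png')[150:310,190:310],(600,600),interpolation=cv2.INTER_CUBIC))
```

```text
t 27.07 p [0.5592 0.1404 0.1729] yaw 178.15 zax [ 0.01    0.0029 -0.9999] F [ 0.5 -0.  -3. ] T [-0.04 -0.04  0.  ] w 0.0155 g 59.86268877983093
```

View pics/c5.png

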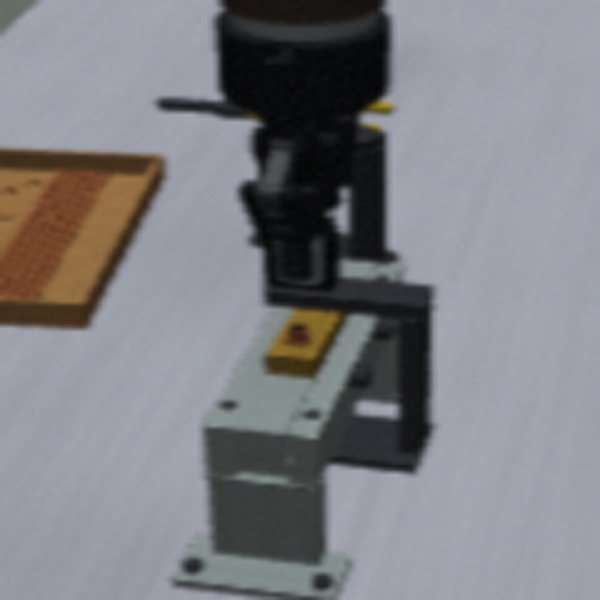

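The block stands proud at crop (305,345). The tool's arm and rod are both clear, so I can retract along −x and set the tool down.

>>> {"name": "jog_arm", "arguments": {"motion": [{"x": 8, "y": 0, "z": 0, "spin": 0, "fingers": 1}, {"x": 25, "y": 0, "z": 0, "spin": 0, "fingers": 1}, {"x": 45, "y": 0, "z": 0, "spin": 0, "fingers": 1}, {"x": 65, "y": 0, "z": 0, "spin": 0, "fingers": 1}, {"x": 85, "y": 0, "z": 0, "spin": 0, "fingers": 1}, {"x": 105, "y": 0, "z": 0, "spin": 0, "fingers": 1}, {"x": 115, "y": 0, "z": 0, "spin": 0, "fingers": 1}, {"x": 115, "y": 0, "z": 0, "spin": 0, "fingers": 1}]}}

```text
clock: 28.12
eef_pos: [0.4439, 0.1441, 0.1721]
tool_rot: [0.016, 1.0, 0.002, 0.005]
ft_force: [1.0, 0.1, -3.2]
grip_width: 0.0154
grasp_force: 59.8
```

>>> {"name": "jog_arm", "arguments": {"motion": [{"x": 0, "y": 0, "z": 10, "spin": 0, "fingers": 1}, {"x": 0, "y": 0, "z": 20, "spin": 0, "fingers": 1}, {"x": 0, "y": 0, "z": 28, "spin": 0, "fingers": 1}, {"x": 0, "y": 0, "z": 30.5, "spin": 0, "fingers": 1}, {"x": 0, "y": 0, "z": 31.5, "spin": 0, "fingers": 1}, {"x": 0, "y": 0, "z": 31.5, "spin": 0, "fingers": 1}]}}

```text
clock: 28.88
eef_pos: [0.4447, 0.1442, 0.1404]
tool_rot: [0.016, 1.0, 0.002, 0.005]
ft_force: [-0.4, 0.1, -3.8]
grip_width: 0.015
grasp_force: 59.8
```

>>> {"name": "jog_arm", "arguments": {"motion": [{"x": 0, "y": 0, "z": 0.6, "spin": 0, "fingers": 1}, {"x": 0, "y": 0, "z": 1, "spin": 0, "fingers": 1}, {"x": 0, "y": 0, "z": 1, "spin": 0, "fingers": 1}]}}

```text
clock: 29.25
eef_pos: [0.4448, 0.1443, 0.1397]
tool_rot: [0.016, 1.0, 0.002, 0.005]
ft_force: [-1.3, 0.4, -0.5]
grip_width: 0.015
grasp_force: 60.4
```

>>> {"name": "jog_arm", "arguments": {"motion": [{"x": 0, "y": 0, "z": 0, "spin": 0, "fingers": -1}, {"x": 0, "y": 0, "z": 0, "spin": 0, "fingers": -1}, {"x": 0, "y": 0, "z": 0, "spin": 0, "fingers": -1}, {"x": 0, "y": 0, "z": 0, "spin": 0, "fingers": -1}, {"x": 0, "y": 0, "z": 0, "spin": 0, "fingers": -1}, {"x": 0, "y": 0, "z": -30, "spin": 0, "fingers": -1}, {"x": 0, "y": 0, "z": -70, "spin": 0, "fingers": -1}, {"x": 0, "y": 0, "z": -120, "spin": 0, "fingers": -1}]}}

```text
clock: 30.25
eef_pos: [0.4426, 0.1436, 0.2596]
tool_rot: [0.016, 1.0, 0.001, 0.004]
ft_force: [0.7, -0.1, -0.0]
grip_width: 0.0854
grasp_force: 0.0
```

>>> {"name": "jog_arm", "arguments": {"motion": [{"x": 0, "y": 0, "z": -10, "spin": 0, "fingers": -1}, {"x": 0, "y": 0, "z": -10, "spin": 0, "fingers": -1}, {"x": 0, "y": 0, "z": -10, "spin": 0, "fingers": -1}, {"x": 0, "y": 0, "z": -10, "spin": 0, "fingers": -1}]}}

```text
clock: 30.75
eef_pos: [0.4424, 0.1435, 0.2677]
tool_rot: [0.016, 1.0, 0.001, 0.003]
ft_force: [0.6, -0.5, 0.3]
grip_width: 0.0855
grasp_force: 0.0
```

Run:
```python
from h import *
st()
c=snap('side','side4.png');cv2.imwrite('pics/c6.png',cv2.resize(cv2.imread('pics/side4.png')[130:310,180:360],(600,600),interpolation=cv2.INTER_CUBIC))
```

```text
t 30.75 p [0.4424 0.1435 0.2677] yaw 178.15 zax [ 0.0069  0.0019 -1.    ] F [ 0.6 -0.5  0.3] T [ 0.03  0.03 -0.03] w 0.0855 g 0.0
```

View pics/c6.png

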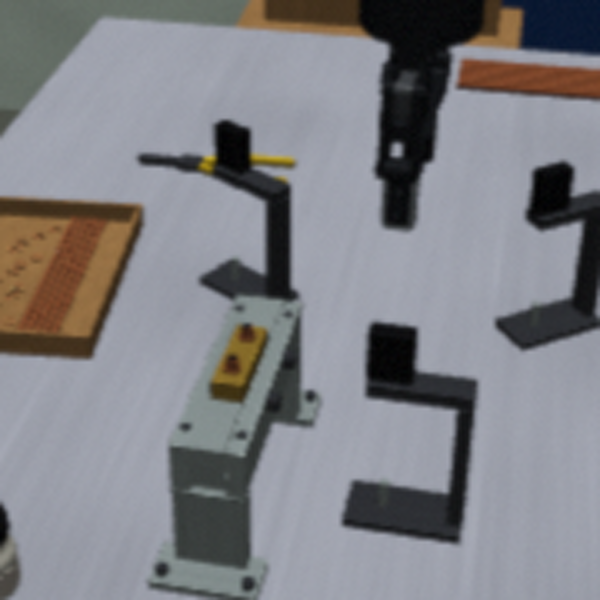

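The block stands proud at crop (238,360). The tool stands upright and released at (410,440), clear of the fixture. I'm handing the job in.

```bash
python3 -c "
from h import *
print(bot.job_done())"
```

```text
the job is handed in; nothing more can be done
None
```

The rod went right through the hole, the block now stands about 14 mm proud in the nest, and the tool is upright, released and clear of the fixture; I handed the job in at about 31 s, and no verdict came back.

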